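Tip the nuts out of the tilt-out bin

ROBOT

A 6-joint arm with a two-finger parallel gripper is mounted at the origin on a cart in front of the work surface, level with it; the furniture and walls round the work are solid. World frame = base frame: x ahead of the robot, y to its left, z up, the work surface at z = 0. Lengths are in m, angles in rad, forces in N, time in s.
With the tool pointing down it reaches from about 0.325 to 0.9 m from the base axis. Payload 6.1 kg.
Tool frame: the origin (TCP) lies midway between the tips of the shut fingers; the grasp point (between the pads) lies 19 mm behind it; z points along the fingers, y is the line along which they close (so a half turn about z gives the same grasp; the last joint's range is limited). The gripper opens to 87 mm and grips with 3 to 60 N. Pads are 19 mm wide; open, the fingers measure 117 mm over their backs; the gripper's body (75 mm by 190 mm) begins 51 mm behind the grasp point.
Start: joints at [1.077, 0.22, 1.526, -0, 1.395, -0.126], TCP at [0.225, 0.583, 0.223] pointing down, gripper open.
Joint ranges: [-2.98, 2.98], [-0.91, 2.08], [0.09, 2.57], [-1.24, 4.39], [0.2, 2.65], [-2.68, 2.68]. Speed limits (rad/s): [2.57, 2.57, 3.01, 3.14, 3.14, 3.14].

INTERFACE

Orientations are given as a 3x3 rotation matrix whose columns are the frame's x, y, z axes.
In Python, from cell import robot, vision gives the robot as it stands.
- The arm moves only by the tool play_rows, never from a script. Its argument "deltas" is a list of rows, each a list of 5 numbers: the shift along the tool's x, y, z scaled (see below), then the turn about the tool's z scaled (see below), then the closure, from 0 (fully open) to 1 (shut). In form: [[tx, ty, tz, turn, claw], ...]. A call has exactly 10 rows; each row is the pose to reach, as a shift and turn from the pose commanded when the call began, along the tool's axes at that moment, turning the shorter way round; what a row does not reach only later rows make up. The controller multiplies each number of a shift by 0.1 m and each number of a turn by 360 degrees. A row lasts 1/12 s, in which the tool goes at most 41.7 mm and 7.16 degrees, less where a joint would pass 70% of its speed; a pose out of reach is approached as far as the arm can. A call with a number of a shift or a turn outside -1 to 1 is refused whole. A call with a gripper value outside its range is refused whole. The fingers move at their own pace and stop on an object; "squeeze" is the grip in N (left out, the last holds). Time passes only in rows, so rows that repeat a pose let the fingers close, or fill a call up. It gives the time, the measured TCP pose, the force, the opening and the grip force at its end, in the units of the state.
- robot.observe(): the state, without advancing time (a new reading comes with each control period).
- vision.camera(name): name is "side" or "top"; returns a dict with "frame" (480x640x3 uint8, red, green, blue), "mtx" (3x3 intrinsics, pixels), "rvec" (rotation vector, rad) and "tvec" (3), from world to camera coordinates, as OpenCV has them. Camera axes: x right, y down, z forward; pixel columns grow to the right and rows downward; lengths in m; the calibration is good to about 2 mm. A picture is of the moment at which its call begins. There is no depth.
- robot.close_job(): hands the job in; it is judged then, once.
The state is a dict: "t": time; "joints": joint angles; "qvel": joint speeds; "tau": joint torques, N m; "tcp_pos": TCP position; "tool_rot": TCP orientation; "contact_force": force on the tool from outside, world axes, zero at the start; "wrist_torque": the same for the moment, N m; "opening": finger opening in m; "gripper_force": force on a finger pad.
Only numpy, scipy, OpenCV 4.12 (cv2) and the standard library are available. Lean on these libraries where they do the work, as an engineer would, in place of code of your own. Each camera call takes 0.05 s, during which the arm holds its last target. There are 200 camera calls.

TASK

Two small tilt-out bins stand side by side on the bench; one holds hexagon nuts, the other bolts. Pull the bin with the nuts forward to its stop, so that both nuts tip out into the catch tray in front of it, and leave it tipped like that. Do not touch the nuts themselves, and leave the bin of bolts as it is.

Things in the scene. Friction and masses are not known exactly. Their poses are not given: they have to be found in the camera images.
- nut_stand: Fixed dark steel stand of the bin of nuts, 260 x 118 mm; a twin stand, with bolts in its bin, is beside it. Origin on the bench below the pivot, midway between the cheeks (124 mm high); x points away from the robot (yaw within 0.2 rad), z up. The pivot lies along y, 110 mm up. The catch tray is part of it: x = -180 to +10 mm, rim 32 mm high.
- nut_bin (a joint): Tilt (rad) of the grey sheet-steel bin of nuts, 96 mm wide, open on top: 0 upright, 1.70 tipped forward (top to the stand's -x) at its stop. Stiff hinge (0.3 N m, 2 to 3 N at the bar): it stays where it is left. Upright, its floor is 113 mm above the bench, its back wall (x = 57 to 60 mm) ends at 175 mm.
- nut_bar (a point): Middle of the bin's grab bar: round steel, 10 mm thick, 83 mm clear between its two uprights, running along the stand's y, 35 mm above the back wall's edge. At tilt t in the stand's frame: x = 60 cos t - 100 sin t, y = 0, z = 110 + 60 sin t + 100 cos t (mm): from (60, 210) upright to (-107, 157) at the stop, free from above throughout.
- nut_1: Steel hexagon nut, 19 x 22 x 10 mm, lying flat on the floor of the bin at the start. Origin at the centre of its underside.
- nut_2: The second, identical nut in the same bin. Origin at the centre of its underside.
- bolt_bin (a joint): Tilt angle in rad of the identical neighbouring bin, which holds two bolts about 52 mm long: 0 upright. It stays at 0.

How it is judged:
By the outcome, as a careful person would: the job done as asked, in the order asked, and still so for the second after the job is handed in, with the robot touching nothing.
It also fails if it takes over 38 s, if anything falls off the work surface, if the arm or the gripper's body presses on something with over 40 N, if the wrist force passes 120 N, or if a joint passes its speed limit or range.

## Working session

There is one attempt and no reset: what is moved stays moved. The work goes in short steps, Python scripts to look and compute and a tool call to move; the robot and the scene stay as the last step left them, time stands still between calls to the robot, and variables do not carry over. Pictures are saved under pics/ and viewed, at most 10 in all, crops included, and the job is handed in when it is done.

Besides the shell and the picture viewer there is one more tool, called after "Emit:" in YAML: its name, and indented under it one key for each argument. play_rows: Moves the arm, as the interface text tells. Shifts and turns lie within -1 to 1; 1 stands for 0.1 m of shift or 360 degrees of turn. Its arguments: {"type":"object","properties":{"deltas":{"type":"array","items":{"type":"array","items":{"type":"number"}}},"squeeze":{"type":"number"}},"required":["deltas"]}

```bash
mkdir -p pics; cat > h.py <<'E'
import numpy as np, cv2
from cell import robot, vision
def ray(c,u,v):
    R=cv2.Rodrigues(np.array(c["rvec"],float))[0]; t=np.array(c["tvec"],float).ravel()
    d=R.T@np.linalg.solve(np.array(c["mtx"],float),[u,v,1.]); return -R.T@t,d
def onz(c,u,v,z):
    o,d=ray(c,u,v); return o+d*(z-o[2])/d[2]
def proj(c,p):
    return cv2.projectPoints(np.array(p,float).reshape(-1,1,3),np.array(c["rvec"],float),np.array(c["tvec"],float),np.array(c["mtx"],float),None)[0].reshape(-1,2)
def tri(c1,p1,c2,p2):
    o1,d1=ray(c1,*p1);o2,d2=ray(c2,*p2)
    A=np.c_[d1,-d2];s=np.linalg.lstsq(A,o2-o1,rcond=None)[0]
    a=o1+d1*s[0];b=o2+d2*s[1];return (a+b)/2,np.linalg.norm(a-b)
def snap(n,name):
    c=vision.camera(n);cv2.imwrite(f"pics/{name}.png",c["frame"][:,:,::-1]);
    import pickle;pickle.dump(c,open(f"{name}.pkl","wb"));return c
E
python3 - <<'E'
from h import *
for n in("side","top"):
    c=snap(n,n+"0");print(n,ray(c,320,240))
s=robot.observe();print(s["tcp_pos"],s["tool_rot"],s["t"])
E
```

```text
side (array([0.61008258, 0.552007  , 0.60294157]), array([-0.01671964, -0.83775495, -0.54588357]))
top (array([ 0.52485218, -0.17137228,  1.00263459]), array([ 0.09545766,  0.01699767, -0.99531019]))
[0.22444    0.58268719 0.22151463] [[-9.33136703e-01  3.59520726e-01 -8.61296822e-04]
 [ 3.59521690e-01  9.33135320e-01 -1.62140833e-03]
 [ 2.20776585e-04 -1.82265051e-03 -9.99998315e-01]] 0.1
```

View pics/top0.png

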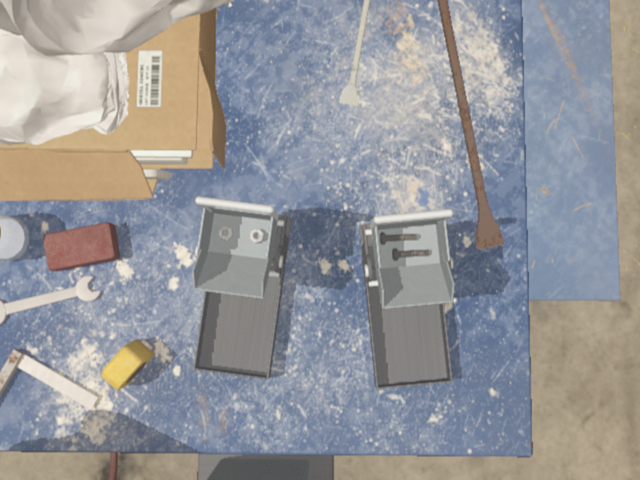

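View pics/side0.png

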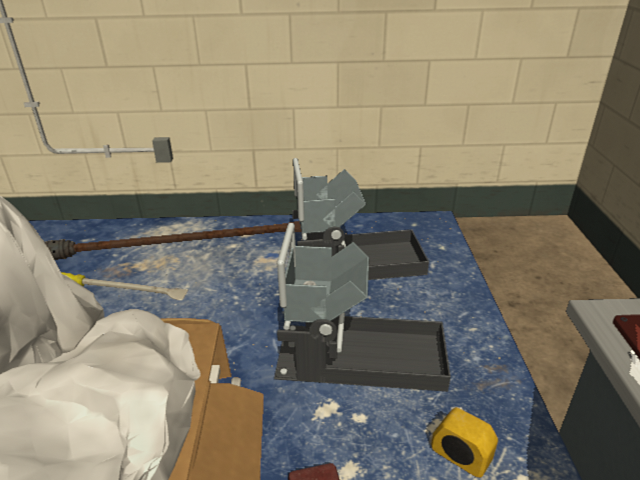

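The top view shows the nuts at (226,233) and (257,236) in the left bin, with its bar running from (197,201) to (272,211). The tray's front corners are at (196,368) and (267,376). The right bin holds the bolts.

```bash
python3 - <<'E'
from h import *
import pickle
c=pickle.load(open("top0.pkl","rb"));f=c["frame"].astype(int)
m=((f.min(2)>185)).astype(np.uint8);m[:190]=0;m[222:]=0;m[:,:185]=0;m[:,285:]=0
n,l,st,ce=cv2.connectedComponentsWithStats(m);i=1+st[1:,4].argmax()
ys,xs=np.where(l==i);r=cv2.minAreaRect(np.c_[xs,ys].astype(np.float32));print(r,st[i])
b=cv2.boxPoints(r);b=b[np.argsort(b[:,0])]
L=onz(c,*b[:2].mean(0),.21);R=onz(c,*b[2:].mean(0),.21);M=(L+R)/2
print("bar",L,R,M,np.linalg.norm(L-R)); d=L-R;yaw=np.arctan2(-d[0],d[1]);print("yaw bar",yaw)
a,e=onz(c,196,368,.032),onz(c,267,376,.032);d=a-e;print("tray",a,e,np.linalg.norm(d),np.arctan2(-d[0],d[1]))
T=(a+e)/2;print("tray->bar",M-T, np.arctan2((M-T)[1],(M-T)[0]),"len exp .24:",np.linalg.norm((M-T)[:2]))
s=pickle.load(open("side0.pkl","rb"));print("side proj bar",proj(s,[L,R,M]))
E
```

```text
((233.46119689941406, 204.802734375), (77.51935577392578, 7.019469261169434), 7.305758953094482) [195 197  78  16 500]
bar [0.65207568 0.00441825 0.21      ] [ 0.63975285 -0.09542892  0.21      ] [ 0.64591427 -0.04550533  0.21      ] 0.10060472375088306
yaw bar -0.12279593208377404
tray [0.41791985 0.03545685 0.032     ] [ 0.40666805 -0.07463849  0.032     ] 0.1106688209959721 -0.10184691292962393
tray->bar [ 0.23362032 -0.02591451  0.178     ] -0.11047413644927102 len exp .24: 0.235053219461418
side proj bar [[279.78647947 264.04365603]
 [290.85832272 224.14892162]
 [285.64723279 242.92583563]]
```

Emit:
play_rows:
  deltas:
    - [-0.05,-0.05,-0.05,0.01,0.3]
    - [-0.15,-0.15,-0.15,0.02,0.3]
    - [-0.27,-0.3,-0.25,0.035,0.3]
    - [-0.4,-0.45,-0.35,0.05,0.3]
    - [-0.5,-0.6,-0.45,0.065,0.3]
    - [-0.65,-0.75,-0.6,0.08,0.3]
    - [-0.75,-0.85,-0.7,0.09,0.3]
    - [-0.85,-0.95,-0.75,0.1,0.3]
    - [-0.9,-1,-0.8,0.105,0.3]
    - [-0.9,-1,-0.8,0.105,0.3]

```text
t: 0.93
tcp_pos: [0.2735, 0.4569, 0.3036]
tool_rot: [[-0.515, 0.857, 0.001], [0.857, 0.515, 0.001], [0.0, 0.001, -1.0]]
contact_force: [0.3, 0.7, 0.7]
opening: 0.0611
gripper_force: 0.0
```

```bash
cat >> h.py <<'E'
YAW=-0.115; BAR=np.array([0.646,-0.0455])
X=np.array([np.cos(YAW),np.sin(YAW)]);
def go(x,y,z):
    s=robot.observe();R=np.array(s["tool_rot"]);p=np.array(s["tcp_pos"])
    d=R.T@(np.array([x,y,z])-p)*10
    ya=np.arctan2(R[1,1],R[0,1])
    print("t",s["t"],"p",p.round(4),"d",d.round(3),"turn",round((ya-YAW)/2/np.pi,4),"F",np.round(s["contact_force"],1),"open",s["opening"],s["gripper_force"])
E
python3 - <<'E'
from h import *
import pickle
t=pickle.load(open("top0.pkl","rb"));s=pickle.load(open("side0.pkl","rb"))
print("box corner",tri(t,(210,167),s,(262,393)),tri(t,(226,150),s,(262,393)))
go(.45,-.02,.3)
E
```

```text
box corner (array([ 0.71427332,  0.02908357, -0.00145362]), np.float64(0.052229599039894437)) (array([ 0.73160703,  0.00819199, -0.01919885]), np.float64(0.0826171806632941))
t 0.9333 p [0.2735 0.4569 0.3036] d [-4.996 -0.944  0.033] turn 0.1044 F [0.3 0.7 0.7] open 0.06106692644506613 0.0
```

Emit:
play_rows:
  deltas:
    - [-0.1,0,0,0.01,0.3]
    - [-0.2,0,0,0.02,0.3]
    - [-0.35,0,0,0.035,0.3]
    - [-0.5,0,0,0.05,0.3]
    - [-0.65,0,0,0.065,0.3]
    - [-0.8,0,0,0.08,0.3]
    - [-0.9,0,0,0.09,0.3]
    - [-1,0,0,0.1,0.3]
    - [-1,0,0,0.1044,0.3]
    - [-1,0,0,0.1044,0.3]

```text
t: 1.77
tcp_pos: [0.3243, 0.372, 0.3017]
tool_rot: [[0.112, 0.994, -0.001], [0.994, -0.112, -0.001], [-0.001, -0.001, -1.0]]
contact_force: [-0.1, 0.5, -0.3]
opening: 0.0609
gripper_force: 0.0
```

Emit:
play_rows:
  deltas:
    - [-0.1,0.1,0,0,0.3]
    - [-0.3,0.2,0,0,0.3]
    - [-0.5,0.3,0,0,0.3]
    - [-0.7,0.4,0,0,0.3]
    - [-0.9,0.5,0,0,0.3]
    - [-1,0.6,0,0,0.3]
    - [-1,0.6,0,0,0.3]
    - [-1,0.6,0,0,0.3]
    - [-1,0.6,0,0,0.3]
    - [-1,0.6,0,0,0.3]

```text
t: 2.6
tcp_pos: [0.3723, 0.2667, 0.3023]
tool_rot: [[0.111, 0.994, -0.001], [0.994, -0.111, 0.0], [0.0, -0.001, -1.0]]
contact_force: [0.2, -1.0, -0.2]
opening: 0.0606
gripper_force: 0.0
```

Emit:
play_rows:
  deltas:
    - [-0.1,0.1,0,0,0.3]
    - [-0.3,0.2,0,0,0.3]
    - [-0.5,0.3,0,0,0.3]
    - [-0.7,0.4,0,0,0.3]
    - [-0.9,0.5,0,0,0.3]
    - [-1,0.6,0,0,0.3]
    - [-1,0.6,0,0,0.3]
    - [-1,0.6,0,0,0.3]
    - [-1,0.6,0,0,0.3]
    - [-1,0.6,0,0,0.3]

```text
t: 3.43
tcp_pos: [0.4207, 0.1607, 0.3025]
tool_rot: [[0.111, 0.994, -0.0], [0.994, -0.111, 0.0], [0.0, -0.0, -1.0]]
contact_force: [-0.7, 0.4, -0.5]
opening: 0.0609
gripper_force: 0.0
```

Emit:
play_rows:
  deltas:
    - [-0.1,0.1,0,0,0.3]
    - [-0.3,0.2,0,0,0.3]
    - [-0.5,0.3,0,0,0.3]
    - [-0.7,0.4,0,0,0.3]
    - [-0.9,0.5,0,0,0.3]
    - [-1,0.6,0,0,0.3]
    - [-1,0.6,0,0,0.3]
    - [-1,0.6,0,0,0.3]
    - [-1,0.6,0,0,0.3]
    - [-1,0.6,0,0,0.3]

```text
t: 4.27
tcp_pos: [0.4693, 0.0547, 0.3025]
tool_rot: [[0.111, 0.994, -0.0], [0.994, -0.111, 0.0], [0.0, -0.0, -1.0]]
contact_force: [-0.1, -0.4, 0.3]
opening: 0.061
gripper_force: 0.0
```

```bash
python3 - <<'E'
from h import *
import pickle
s=pickle.load(open("side0.pkl","rb"))
for z in(0,.1,.2,.3):print(onz(s,222,322,z),onz(s,262,393,z))
go(.646,-.0455,.26)
E
```

```text
[ 0.76785804 -0.12023109  0.        ] [0.68789926 0.03675343 0.        ]
[ 0.74169042 -0.00873801  0.1       ] [0.67499308 0.12221007 0.1       ]
[0.7155228  0.10275506 0.2       ] [0.66208691 0.2076667  0.2       ]
[0.68935518 0.21424813 0.3       ] [0.64918074 0.29312333 0.3       ]
t 4.2667 p [0.4693 0.0547 0.3025] d [-0.799  1.868  0.424] turn 0.0006 F [-0.1 -0.4  0.3] open 0.06102502805804941 0.0
```

Emit:
play_rows:
  deltas:
    - [-0.1,0.1,0,0,0.3]
    - [-0.3,0.3,0,0,0.3]
    - [-0.5,0.5,0,0,0.3]
    - [-0.7,0.7,0,0,0.3]
    - [-0.8,0.85,0,0,0.3]
    - [-0.8,0.93,0,0,0.3]
    - [-0.8,0.93,0,0,0.3]
    - [-0.8,0.93,0,0,0.3]
    - [-0.8,0.93,0,0,0.3]
    - [-0.8,0.93,0,0,0.3]

```text
t: 5.1
tcp_pos: [0.5525, -0.0354, 0.3027]
tool_rot: [[0.111, 0.994, 0.0], [0.994, -0.111, 0.0], [0.0, 0.0, -1.0]]
contact_force: [0.4, 0.5, -0.2]
opening: 0.0608
gripper_force: 0.0
```

Emit:
play_rows:
  deltas:
    - [0,0.1,0,0,0.3]
    - [0,0.3,0,0,0.3]
    - [0,0.5,0.1,0,0.3]
    - [0,0.7,0.2,0,0.3]
    - [0,0.85,0.3,0,0.3]
    - [0,0.93,0.4,0,0.3]
    - [0,0.93,0.42,0,0.3]
    - [0,0.93,0.42,0,0.3]
    - [0,0.93,0.42,0,0.3]
    - [0,0.93,0.42,0,0.3]

```text
t: 5.93
tcp_pos: [0.6452, -0.0467, 0.2617]
tool_rot: [[0.112, 0.994, 0.001], [0.994, -0.112, -0.0], [-0.0, 0.001, -1.0]]
contact_force: [-0.5, 0.2, 0.4]
opening: 0.0614
gripper_force: 0.0
```

```bash
python3 - <<'E'
from h import *
go(.646,-.0455,.191)
c=snap("side","side1");im=cv2.imread("pics/side1.png")[120:360,180:420];cv2.imwrite("pics/s1c.png",cv2.resize(im,None,fx=2.5,fy=2.5,interpolation=cv2.INTER_CUBIC))
E
```

```text
t 5.9333 p [ 0.6452 -0.0467  0.2617] d [0.013 0.006 0.707] turn 0.0004 F [-0.5  0.2  0.4] open 0.06143804327935317 0.0
```

View pics/s1c.png

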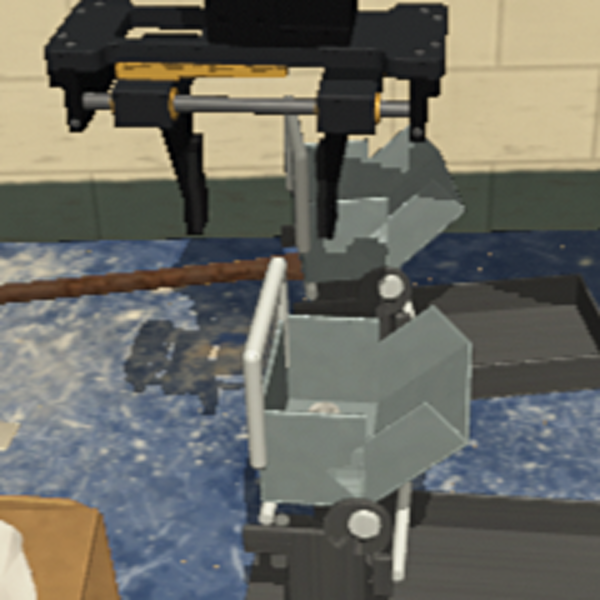

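The fingertips at crop (195,230) and (328,235) straddle the bar, whose middle is near (265,305), so the gripper is aligned. I'll lower it and grip.

Emit:
play_rows:
  deltas:
    - [0,0,0.1,0,0.3]
    - [0,0,0.2,0,0.3]
    - [0,0,0.3,0,0.3]
    - [0,0,0.45,0,0.3]
    - [0,0,0.6,0,0.3]
    - [0,0,0.7,0,0.3]
    - [0,0,0.7,0,0.3]
    - [0,0,0.7,0,0.5]
    - [0,0,0.7,0,0.7]
    - [0,0,0.7,0,0.8]
  squeeze: 15

```text
t: 6.82
tcp_pos: [0.6461, -0.047, 0.1918]
tool_rot: [[0.112, 0.994, 0.002], [0.994, -0.112, -0.0], [-0.0, 0.002, -1.0]]
contact_force: [0.5, -0.8, 1.2]
opening: 0.0485
gripper_force: 0.0
```

Emit:
play_rows:
  deltas:
    - [0,0,0,0,0.85]
    - [0,0,0,0,0.9]
    - [0,0,0,0,1]
    - [0,0,0,0,1]
    - [0,0,0,0,1]
    - [0,0,0,0,1]
    - [0,0,0,0,1]
    - [0,0,0,0,1]
    - [0,0,0,0,1]
    - [0,0,0,0,1]
  squeeze: 15

```text
t: 7.65
tcp_pos: [0.6456, -0.0468, 0.1907]
tool_rot: [[0.113, 0.994, 0.001], [0.994, -0.113, -0.0], [0.0, 0.001, -1.0]]
contact_force: [1.7, 0.4, -0.4]
opening: 0.0092
gripper_force: 15.0
```

```bash
python3 - <<'E'
from h import *
go(.646,-.0455,.191)
P=lambda t:np.array([60*np.cos(t)-100*np.sin(t),-(110+60*np.sin(t)+100*np.cos(t))])/100
for a,b in((0,.5),(.5,1.0),(1.0,1.4),(1.4,1.75)):
    print(a,b,[(P(t)-P(a)).round(3).tolist() for t in np.linspace(a,b,10)[0:]])
E
```

```text
t 7.65 p [ 0.6456 -0.0468  0.1907] d [ 0.014  0.002 -0.003] turn 0.0004 F [ 1.7  0.4 -0.4] open 0.009213940490349234 14.99834231690329
0 0.5 [[0.0, 0.0], [-0.056, -0.032], [-0.115, -0.06], [-0.174, -0.086], [-0.235, -0.108], [-0.297, -0.126], [-0.36, -0.141], [-0.424, -0.153], [-0.488, -0.161], [-0.553, -0.165]]
0.5 1.0 [[0.0, 0.0], [-0.065, -0.001], [-0.129, 0.002], [-0.194, 0.008], [-0.258, 0.018], [-0.321, 0.032], [-0.384, 0.049], [-0.445, 0.069], [-0.506, 0.093], [-0.564, 0.12]]
1.0 1.4 [[0.0, 0.0], [-0.046, 0.024], [-0.091, 0.05], [-0.134, 0.078], [-0.177, 0.108], [-0.218, 0.14], [-0.257, 0.173], [-0.295, 0.209], [-0.331, 0.245], [-0.366, 0.284]]
1.4 1.75 [[0.0, 0.0], [-0.029, 0.035], [-0.056, 0.071], [-0.083, 0.108], [-0.107, 0.146], [-0.13, 0.185], [-0.152, 0.225], [-0.172, 0.266], [-0.191, 0.307], [-0.207, 0.349]]
```

Gripped (9.2 mm opening on the bar). Next I follow the arc.

Emit:
play_rows:
  deltas:
    - [0,-0.056,-0.032,0,1]
    - [0,-0.115,-0.06,0,1]
    - [0,-0.174,-0.086,0,1]
    - [0,-0.235,-0.108,0,1]
    - [0,-0.297,-0.126,0,1]
    - [0,-0.36,-0.141,0,1]
    - [0,-0.424,-0.153,0,1]
    - [0,-0.488,-0.161,0,1]
    - [0,-0.553,-0.165,0,1]
    - [0,-0.553,-0.165,0,1]

```text
t: 8.48
tcp_pos: [0.5899, -0.04, 0.2088]
tool_rot: [[0.112, 0.994, 0.002], [0.994, -0.112, 0.0], [0.0, 0.001, -1.0]]
contact_force: [-0.9, 2.6, 8.8]
opening: 0.0094
gripper_force: 15.0
```

Emit:
play_rows:
  deltas:
    - [0,-0.065,0,0,1]
    - [0,-0.13,0,0,1]
    - [0,-0.194,0.008,0,1]
    - [0,-0.258,0.018,0,1]
    - [0,-0.321,0.032,0,1]
    - [0,-0.384,0.049,0,1]
    - [0,-0.445,0.069,0,1]
    - [0,-0.506,0.093,0,1]
    - [0,-0.564,0.12,0,1]
    - [0,-0.564,0.12,0,1]

```text
t: 9.32
tcp_pos: [0.5323, -0.0334, 0.1942]
tool_rot: [[0.112, 0.994, -0.003], [0.994, -0.112, 0.001], [0.001, -0.003, -1.0]]
contact_force: [-1.6, 4.1, 0.4]
opening: 0.0092
gripper_force: 15.0
```

```bash
python3 - <<'E'
from h import *
# expected at tilt 1.0 from bar model
e=BAR+X*(-.0542-.06+.0025);go(e[0],e[1],.191+.0045)
c=snap("side","side2");im=cv2.imread("pics/side2.png")[120:420,180:480];cv2.imwrite("pics/s2c.png",cv2.resize(im,None,fx=2,fy=2,interpolation=cv2.INTER_CUBIC))
E
```

```text
t 9.3167 p [ 0.5323 -0.0334  0.1942] d [ 0.01   0.026 -0.014] turn 0.0004 F [-1.6  4.1  0.4] open 0.009150304871989952 14.999746084213257
```

View pics/s2c.png

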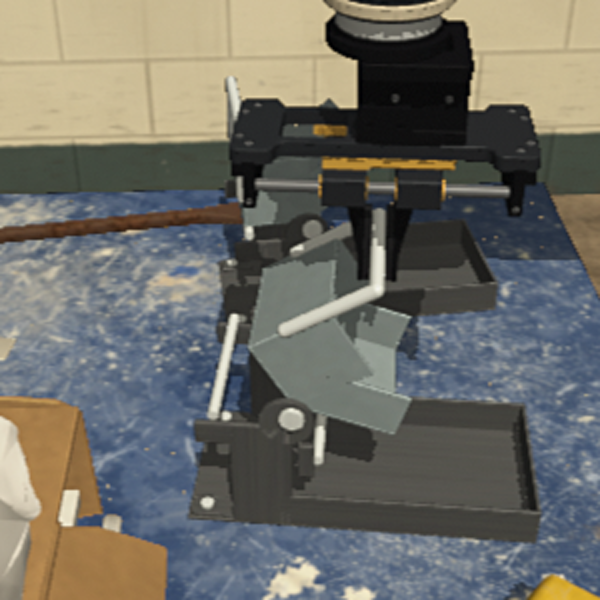

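The bin is tilted about 1 rad and the bar, at crop (378,210)–(380,290), is still between the fingers. I'll continue to the stop.

Emit:
play_rows:
  deltas:
    - [0,-0.046,0.024,0,1]
    - [0,-0.091,0.05,0,1]
    - [0,-0.134,0.078,0,1]
    - [0,-0.177,0.108,0,1]
    - [0,-0.218,0.14,0,1]
    - [0,-0.257,0.173,0,1]
    - [0,-0.295,0.209,0,1]
    - [0,-0.331,0.245,0,1]
    - [0,-0.366,0.284,0,1]
    - [0,-0.366,0.284,0,1]

```text
t: 10.2
tcp_pos: [0.4972, -0.0297, 0.1656]
tool_rot: [[0.112, 0.994, -0.002], [0.994, -0.112, 0.001], [0.001, -0.002, -1.0]]
contact_force: [1.8, 3.7, -4.1]
opening: 0.0094
gripper_force: 15.0
```

Emit:
play_rows:
  deltas:
    - [0,-0.029,0.035,0,1]
    - [0,-0.056,0.071,0,1]
    - [0,-0.083,0.108,0,1]
    - [0,-0.107,0.146,0,1]
    - [0,-0.13,0.185,0,1]
    - [0,-0.152,0.225,0,1]
    - [0,-0.172,0.266,0,1]
    - [0,-0.18,0.29,0,1]
    - [0,-0.19,0.32,0,1]
    - [0,-0.2,0.34,0,1]

```text
t: 11.03
tcp_pos: [0.48, -0.0285, 0.1354]
tool_rot: [[0.112, 0.994, 0.004], [0.994, -0.112, -0.001], [-0.001, 0.004, -1.0]]
contact_force: [0.1, 2.2, 18.6]
opening: 0.009
gripper_force: 15.1
```

```bash
python3 - <<'E'
from h import *
e=BAR+X*(-.107-.06);go(e[0],e[1],.157-.019)
c=snap("side","side3");im=cv2.imread("pics/side3.png")[120:420,180:480];cv2.imwrite("pics/s3c.png",cv2.resize(im,None,fx=2,fy=2,interpolation=cv2.INTER_CUBIC))
E
```

```text
t 11.0333 p [ 0.48   -0.0285  0.1354] d [ 0.022 -0.001 -0.026] turn 0.0004 F [ 0.1  2.2 18.6] open 0.009026496579613318 15.116908214986324
```

View pics/s3c.png

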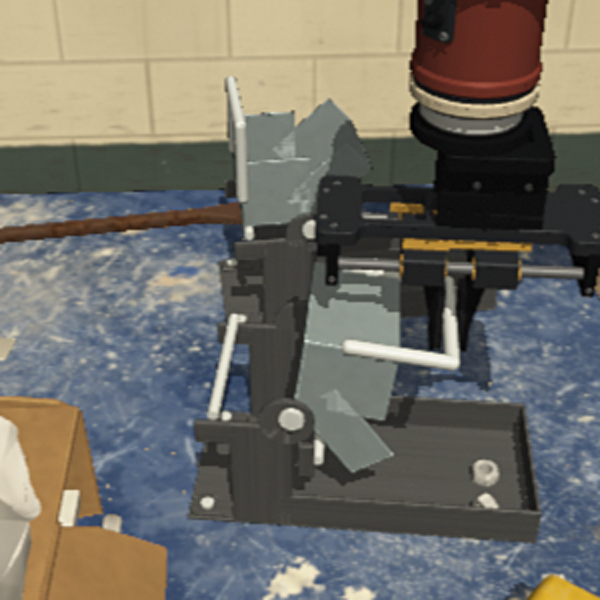

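Both nuts lie in the tray at crop (485,472) and (487,500). The bin is against its stop, with an 18.6 N upward reaction. I'll open partway to clear the wall edge and rise.

Emit:
play_rows:
  deltas:
    - [0,0,0,0,0.85]
    - [0,0,0,0,0.75]
    - [0,0,0,0,0.72]
    - [0,0,0,0,0.72]
    - [0,0,0,0,0.72]
    - [0,0,0,0,0.72]
    - [0,0,0,0,0.72]
    - [0,0,0,0,0.72]
    - [0,0,0,0,0.72]
    - [0,0,0,0,0.72]

```text
t: 11.92
tcp_pos: [0.4781, -0.0279, 0.1326]
tool_rot: [[0.112, 0.994, -0.0], [0.994, -0.112, -0.0], [-0.0, -0.0, -1.0]]
contact_force: [1.0, -0.1, 0.2]
opening: 0.0244
gripper_force: 0.0
```

Emit:
play_rows:
  deltas:
    - [0,0,-0.05,0,0.72]
    - [0,0,-0.1,0,0.72]
    - [0,0,-0.2,0,0.72]
    - [0,0,-0.3,0,0.72]
    - [0,0,-0.45,0,0.72]
    - [0,0,-0.6,0,0.72]
    - [0,0,-0.8,0,0.72]
    - [0,0,-0.9,0,0.72]
    - [0,0,-1,0,0.72]
    - [0,0,-1,0,0.72]

```text
t: 12.75
tcp_pos: [0.4795, -0.0282, 0.2354]
tool_rot: [[0.112, 0.994, 0.004], [0.994, -0.112, -0.001], [-0.001, 0.004, -1.0]]
contact_force: [0.3, -0.9, -0.3]
opening: 0.0245
gripper_force: 0.0
```

```bash
python3 - <<'E'
from h import *
e=BAR+X*(-.107-.06);go(e[0],e[1],.157-.019)
c=snap("side","side4");im=cv2.imread("pics/side4.png")[120:420,180:480];cv2.imwrite("pics/s4c.png",cv2.resize(im,None,fx=2,fy=2,interpolation=cv2.INTER_CUBIC))
o=np.array([*(BAR-.06*X),0]);Y=np.array([-X[1],X[0]])
for t in(1.6,1.65,1.7):
    b=np.array([*(BAR-.06*X+X*(.06*np.cos(t)-.1*np.sin(t))),.11+.06*np.sin(t)+.1*np.cos(t)])
    e=[b+np.array([*(Y*k),0]) for k in(-.0465,.0465)]
    print(t,(proj(c,e)-[180,120])*2)
E
```

```text
t 12.75 p [ 0.4795 -0.0282  0.2354] d [0.02  0.    0.974] turn 0.0004 F [ 0.3 -0.9 -0.3] open 0.024510872100890053 0.0
1.6 [[439.04748791 268.80528969]
 [444.64431436 348.16830394]]
1.65 [[442.23114979 274.66964943]
 [448.16657495 354.39937708]]
1.7 [[445.02635722 280.62141442]
 [451.25333043 360.71407633]]
```

View pics/s4c.png

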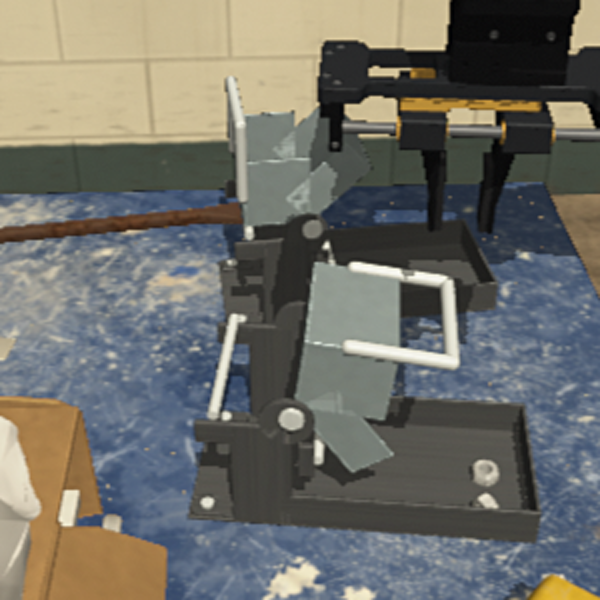

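The bar at crop (448,282)–(453,361) matches the 1.70 rad projection. Both nuts are in the tray, the bolt bin is upright and the gripper is clear.

```bash
python3 -c "
from cell import robot
print(robot.close_job())"
```

```text
the job is handed in; nothing more can be done
None
```

The job is handed in: the nut bin is tipped to its stop, both nuts are in the catch tray, the bolt bin is still upright, and the robot is touching nothing.

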